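Fit the printed cover onto the dowel pins of a pump housing

ROBOT

A 6-joint arm with a two-finger parallel gripper is mounted at the origin on the work surface. World frame = base frame: x ahead of the robot, y to its left, z up, the work surface at z = 0. Lengths are in m, angles in rad, forces in N, time in s.
With the tool pointing down it reaches from about 0.375 to 0.9 m from the base axis. Payload 3.1 kg.
Tool frame: the origin (TCP) lies between the finger pads; the fingertips stand 8 mm ahead of it and the grasp point (between the pads) lies 11 mm behind it; z points along the fingers, y is the line along which they close (so a half turn about z gives the same grasp; the last joint's range is limited). The gripper opens to 87 mm and grips with 3 to 60 N. Pads are 19 mm wide; open, the fingers measure 117 mm over their backs; the gripper's body (75 mm by 190 mm) begins 51 mm behind the grasp point.
Start: joints at [0.941, 0.527, 1.433, -0, 1.181, -0.178], TCP at [0.273, 0.562, 0.231] pointing down, gripper open.
Joint ranges: [-3.08, 3.08], [-0.75, 2.2], [0.22, 2.44], [-1.43, 4.57], [0, 2.65], [-2.85, 2.85]. Speed limits (rad/s): [2.79, 2.79, 3.14, 3.14, 3.14, 3.14].

INTERFACE

Orientations are given as a unit quaternion [x, y, z, w].
In Python, from rig import robot, vision, job gives the robot as it stands.
- The arm moves only by the shell command python3 -m handwheel 'ROWS' [OPENING] [FORCE]. ROWS is JSON, a list of rows, each a list of 4 numbers: the shift along the tool's x, y, z as a fraction of full scale, then the turn about the tool's z as a fraction of full scale. A call has 1 to 20 rows; each row is the pose to reach, as a shift and turn from the pose commanded when the call began, along the tool's axes at that moment, turning the shorter way round; what a row does not reach only later rows make up. Full scale, the value 1, is 300 mm for a shift and 2 pi rad for a turn. A row lasts 1/12 s, in which the tool goes at most 41.7 mm and 7.16 degrees, less where a joint would pass 70% of its speed; a pose out of reach is approached as far as the arm can. A call with a number of a shift or a turn outside -1 to 1 is refused whole. A call with a gripper value outside its range is refused whole. OPENING is the opening in per cent of the stroke, from 0 (shut) to 100 (fully open), set as the call begins (- or left out, the last holds). The fingers move at their own pace and stop on an object; FORCE is the grip in N (left out, the last holds). Time passes only in rows, so rows that repeat a pose let the fingers close. It gives the time, the measured TCP pose, the force, the opening and the grip force at its end, in the units of the state.
- robot.get_obs(): the state, without advancing time (a new reading comes with each control period).
- vision.camera(name): name is "scene" or "top" or "wrist"; returns a dict with "frame" (420x560x3 uint8, red, green, blue), "K" (3x3 intrinsics, pixels), "cam_to_world" (4x4, takes a point from camera to world coordinates); the wrist camera has in their place "hand_eye" (4x4, takes a point from camera to tool coordinates, whose origin is the TCP and whose axes are the flange's). Camera axes: x right, y down, z forward; pixel columns grow to the right and rows downward; lengths in m; the calibration is good to about 2 mm. A picture is of the moment at which its call begins: read the wrist's pose just before it. There is no depth.
- job.hand_in(): hands the job in; it is judged then, once.
Trained networks look in the newest picture that a camera, given by its name, has taken for a name from the list of things; names that differ only in an ending like _2 or _b are one class to them, and where a whole thing is asked for, a point or a joint stands for the part that bears it (a point fixed in the world has none). Each returns a list of dicts, best first, with "conf" (0 to 1); they miss things now and then, are a little off and sometimes report something else, mostly with a low value. They report only what shows in the picture. A call takes as long as a camera call. They do not tell look-alikes from the thing itself.
- vision.look_for(camera, label): "point" ([row, column] in pixels, amid what is visible of it).
- vision.outline_of(camera, label): "mask" (420x560 bool, what is visible of it) and "point" ([row, column] in pixels, amid what is visible of it).
The state is a dict: "time": time; "q": joint angles; "joint_velocities": joint speeds; "joint_torque": joint torques, N m; "position": TCP position; "tool_rot": TCP orientation; "ft_force": force on the tool from outside, world axes, zero at the start; "moment": the same for the moment, N m; "grip_width": finger opening in m; "grip_force": force on a finger pad.
Only numpy, scipy, OpenCV 4.12 (cv2) and the standard library are available. Lean on these libraries where they do the work, as an engineer would, in place of code of your own. Each camera call takes 0.05 s, during which the arm holds its last target. There are 200 camera calls.

TASK

Take the orange printed cover, which stands on edge in the rack, lay it flat with its handle up on the black sheet and let go of it there, then pick it up again by its handle. Fit it onto the clear housing's two steel pins, pushed fully home and flat, with its blue spout on the same side as the housing's blue port, and let go. Leave the white plate, the jar, the spool and the clear test ring where they are.

Things in the scene. Friction and masses are not known exactly. Their poses are not given: they have to be found in the camera images.
- cover: Orange printed cover, 170 g: flat plate 84 (own x) x 140 (own y) x 8 mm (own z), origin at the centre of its underside, own z out of its handle side. Two through holes 11.5 mm wide at x 0, y -55 and +55 mm. It starts standing on its long +x edge in the rack: own -x (spout) up, z along the rack's +x. Its upper edge, 92 mm over the table, is free to grip on either side of the rib.
- cover_grip (a point): Middle of the cover's rib handle (own x -13, y 0, z 33 mm). The rib stands on the plate's top: 18 mm wide (y -9 to 9), x -42 to +16, z 8 to 48 mm.
- cover_spout (a point): Tip of the cover's blue spout (own x -52, y 0, z 22 mm), a stub of 16 mm diameter that sticks out 10 mm from the rib's -x end.
- rack: Grey rack, fixed: base 185 (x) x 170 (y) x 8 mm, origin at the centre of its underside. The cover stands on the base between cheeks 22 mm high (at y beyond +-47 mm, 11 mm apart), its underside at about x = 0, its handle towards +x. A wire guard 100 mm high along y at x = +86 mm bars the handle. A second slot at x = -68 mm holds the spare plate.
- sheet: Black rubber lay-down sheet, fixed, 240 (x) x 200 (y) x 3 mm, a yellow mark at its +x end; origin at the centre of its underside.
- housing: Clear printed pump housing, fixed, on a dark foot plate 110 (x) x 155 (y) mm; origin at the centre of its underside, z up. Its blue port flange, 42 mm in diameter, sticks out at own -x to x = -82 mm, 34 mm high. A black pin bar lies across its top along own y, its upper face and two clear side lands 90 mm over the table.
- housing_seat (a point): Centre of the housing's top face, axes as the housing's; the seated cover's underside lies in this plane. Two steel pins 10 mm thick, 16 mm high, stand on the pin bar at y -55 and +55 mm. The bar, and so both pins, stands anywhere up to 8 mm off to own -x or +x (not in y): no reading gives it, see or feel for it. It slides in x only if pushed by over 15 N.
- spare_plate: White printed plate 46 x 130 x 8 mm standing on its long edge in the rack's second slot, its top 54 mm over the table. Leave it there.
- jar: Glass jar with white cap, 60 mm diameter, 85 mm high; origin at the centre of its underside. Leave it.
- spool: Red filament spool lying flat, 180 mm diameter, 60 mm high; origin at the centre of its underside. Leave it.
- sample: Clear printed test ring, 56 mm diameter with a side tube, 45 mm high; origin at the centre of its underside. Leave it.
Things that resemble listed ones, but are neither listed nor needed, are in the scene too. Several things have the shape of the cover; the one meant has the colours described above. Leave any green look-alike of the housing alone.

How it is judged:
On the way:
1. the cover lies flat, handle up, on the black sheet, let go (angle between cover's own z axis and vertical below 0.08 rad and contact force between the fingers and cover below 0.05 N and linear speed of cover below 0.03 m/s and z of cover in the frame of sheet between -0.001 and 0.007 m and x of cover in the frame of sheet between -0.12 and 0.12 m and y of cover in the frame of sheet between -0.1 and 0.1 m), for 0.2 s.
At the end, for the whole second after the job is handed in: The cover is fully home on both pins: underside within 2.5 mm of the seat plane, level to 0.05 rad, within 12 mm along and 5 mm across of the seat's centre (the pin bar's offset allowed), turned within 0.06 rad with its spout on the port's side; released and at rest (z of cover in the frame of housing_seat between -0.003 and 0.0025 m and x of cover in the frame of housing_seat between -0.012 and 0.012 m and y of cover in the frame of housing_seat between -0.005 and 0.005 m and angle between cover's own z axis and vertical below 0.05 rad and x of cover_spout in the frame of housing_seat below -0.03 m and angle between the y axis of cover and the y axis of housing, either way round below 0.06 rad and linear speed of cover below 0.01 m/s and contact force between the fingers and cover below 0.05 N); the robot touches nothing.
It fails at once if the spare plate, jar, spool or test ring was moved by more than 30 mm (distance of any of spare_plate, jar, spool, sample from where it was at the start of the episode above 0.03 m).
It also fails if it takes over 67 s, if anything falls off the work surface, if the arm or the gripper's body presses on something with over 40 N, if the wrist force passes 120 N, or if a joint passes its speed limit or range.

## Working session

There is one attempt and no reset: what is moved stays moved. The work goes in short steps, Python scripts to look and compute and a shell command to move; the robot and the scene stay as the last step left them, time stands still between calls to the robot, and variables do not carry over. Pictures are saved under pics/ and viewed, at most 10 in all, crops included, and the job is handed in when it is done.

```bash
mkdir -p pics; ls; cat > h.py <<'E'
import numpy as np, cv2
from rig import robot, vision, job
from scipy.spatial.transform import Rotation as R
def cam(n):
    o=robot.get_obs(); c=vision.camera(n)
    if 'cam_to_world' in c: T=np.array(c['cam_to_world'])
    else:
        W=np.eye(4);W[:3,:3]=R.from_quat(o['tool_rot']).as_matrix();W[:3,3]=o['position'];T=W@np.array(c['hand_eye'])
    return c['frame'],np.array(c['K']),T
def ray(K,T,rc,z):
    d=T[:3,:3]@np.linalg.inv(K)@np.array([rc[1],rc[0],1.]);o=T[:3,3]
    return o+d*(z-o[2])/d[2]
def proj(K,T,p):
    p=np.linalg.inv(T)@np.append(p,1);u=K@p[:3];return u[:2]/u[2]
def save(n,f,s=1):
    cv2.imwrite(f'pics/{n}.png',cv2.resize(f[:,:,::-1],None,fx=s,fy=s))
E
python3 - <<'E'
from h import *
o=robot.get_obs();print({k:np.round(v,3).tolist() for k,v in o.items()})
z=dict(cover=.05,cover_grip=.05,cover_spout=.09,rack=.01,sheet=.003,housing=.09,housing_seat=.09,spare_plate=.05,jar=.085,spool=.06,sample=.045)
fs=[]
for n in('scene','top'):
    f,K,T=cam(n);fs.append(f);print(n,T[:3,3].round(3))
    for k in z:
        print(k,[(round(d['conf'],2),np.round(d['point']).tolist(),ray(K,T,d['point'],z[k]).round(3)[:2].tolist()) for d in vision.look_for(n,k)][:4])
    save(n,f,1.4)
E
```

```text
pics
{'time': 0.0, 'q': [0.94, 0.528, 1.434, -0.0, 1.181, -0.178], 'joint_velocities': [0.0, -0.001, -0.001, -0.001, -0.001, -0.001], 'joint_torque': [-0.0, -44.003, -17.66, 0.063, 0.058, -0.0], 'position': [0.272, 0.562, 0.23], 'tool_rot': [0.224, 0.975, -0.001, -0.0], 'ft_force': [-0.371, -0.369, -0.78], 'moment': [0.025, 0.012, 0.039], 'grip_force': 0.0, 'grip_width': 0.087}
scene [1.076 0.244 1.061]
cover [(0.75, [279.0, 398.0], [0.552, 0.28]), (0.59, [200.0, 414.0], [0.331, 0.24])]
cover_grip [(0.94, [199.0, 416.0], [0.325, 0.242]), (0.68, [280.0, 398.0], [0.552, 0.28])]
cover_spout [(0.9, [201.0, 415.0], [0.362, 0.243]), (0.57, [288.0, 400.0], [0.589, 0.288])]
rack [(0.66, [302.0, 392.0], [0.59, 0.287])]
sheet [(0.76, [246.0, 310.0], [0.544, 0.057]), (0.43, [301.0, 392.0], [0.586, 0.287])]
housing [(0.77, [127.0, 266.0], [0.323, -0.186]), (0.69, [304.0, 228.0], [0.794, -0.02]), (0.57, [189.0, 197.0], [0.576, -0.239])]
housing_seat [(0.89, [128.0, 260.0], [0.333, -0.196])]
spare_plate []
jar [(0.63, [188.0, 116.0], [0.663, -0.42]), (0.41, [306.0, 228.0], [0.796, -0.021])]
spool 
[... 396 characters left out ...]
, [0.57, 0.297])]
cover_spout [(0.78, [208.0, 130.0], [0.553, 0.287]), (0.58, [312.0, 151.0], [0.32, 0.225])]
rack [(0.83, [216.0, 147.0], [0.547, 0.269]), (0.32, [205.0, 131.0], [0.574, 0.309])]
sheet []
housing [(0.95, [221.0, 369.0], [0.528, -0.26])]
housing_seat [(0.93, [337.0, 340.0], [0.27, -0.192]), (0.84, [225.0, 371.0], [0.52, -0.265]), (0.32, [203.0, 133.0], [0.563, 0.281])]
spare_plate [(0.61, [235.0, 151.0], [0.496, 0.246]), (0.53, [209.0, 130.0], [0.558, 0.298]), (0.38, [212.0, 146.0], [0.55, 0.261])]
jar [(0.8, [177.0, 441.0], [0.634, -0.43])]
spool [(0.74, [205.0, 132.0], [0.565, 0.293]), (0.65, [126.0, 269.0], [0.762, -0.029])]
sample [(0.67, [142.0, 345.0], [0.731, -0.215])]
```

View pics/scene.png

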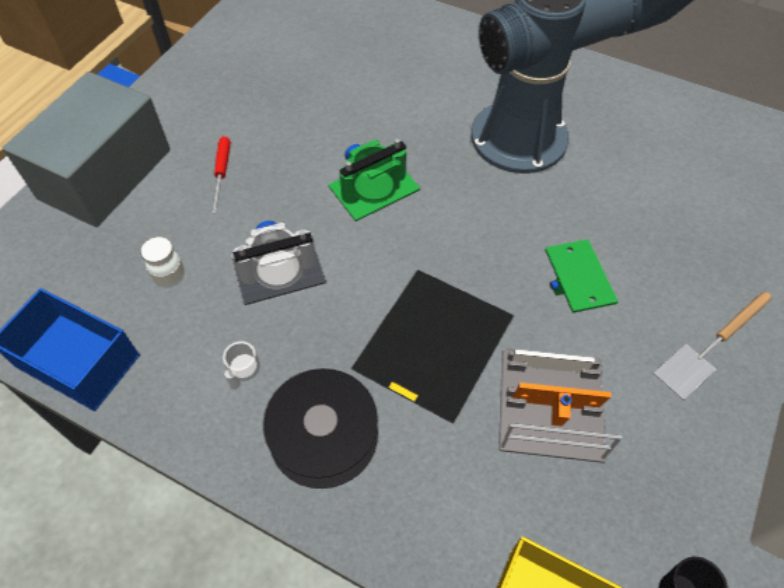

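View pics/top.png

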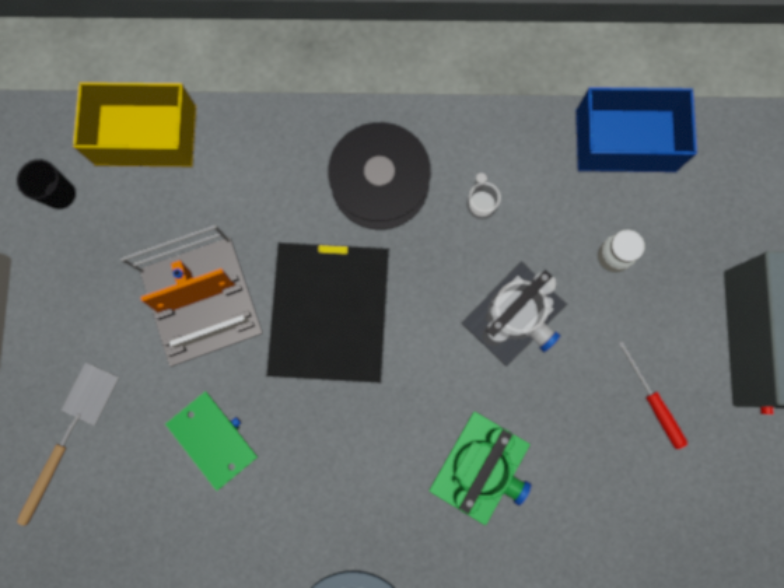

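The scene picture shows the orange cover in the rack at (565,400). The clear housing is at (280,260) with its port towards the robot, the sheet at (435,345), and green look-alikes at (375,175) and (580,275). The top view agrees: cover (185,290), sheet (329,313), housing (515,312).

```bash
python3 - <<'E'
from h import *
f,K,T=cam('top')
P=lambda u,v,z: ray(K,T,(v/1.4,u/1.4),z)[:2].round(3)
rk=[P(*c,.008) for c in((140,268),(232,238),(261,332),(170,365))];print('rack',rk,np.mean(rk,0))
x=(rk[0]+rk[1]-rk[2]-rk[3]);print('yaw',np.degrees(np.arctan2(x[1],x[0])),'size',np.linalg.norm(x)/2)
sh=[P(*c,.003) for c in((278,243),(389,248),(381,382),(267,376))];print('sheet',sh,np.mean(sh,0))
ho=[P(*c,.004) for c in((521,262),(567,306),(507,365),(462,322))];print('housing',ho,np.mean(ho,0))
b=[P(*c,.09) for c in((490,330),(547,275))];print('bar',b,np.mean(b,0), P(548,340,.05))
h=cv2.cvtColor(f,cv2.COLOR_RGB2HSV);m=cv2.inRange(h,(5,150,120),(18,255,255))
E
```

```text
rack [array([0.608, 0.389]), array([0.665, 0.229]), array([0.497, 0.17 ]), array([0.437, 0.325])] [0.55175 0.27825]
yaw 19.942384581696963 size 0.18031222920256967
sheet [array([0.658, 0.147]), array([ 0.651, -0.051]), array([ 0.413, -0.04 ]), array([0.421, 0.157])] [0.53575 0.05325]
housing [array([ 0.628, -0.285]), array([ 0.55 , -0.364]), array([ 0.445, -0.258]), array([ 0.519, -0.18 ])] [ 0.5355  -0.27175]
bar [array([ 0.495, -0.218]), array([ 0.587, -0.312])] [ 0.541 -0.265] [ 0.484 -0.32 ]
```

```bash
cat >> h.py <<'E'
def go(p,yaw):
    """fractions to bring TCP to p with tool y at yaw deg (tool down)"""
    o=robot.get_obs();M=R.from_quat(o['tool_rot']).as_matrix()
    d=M.T@(np.array(p)-o['position'])/.3
    y=np.degrees(np.arctan2(M[1,1],M[0,1]));t=(y-yaw+180)%360-180
    print('go',d.round(4).tolist(),'turn',round(t/360,4),'yaw',round(y,2),'z',M[2,2].round(4))
def st():
    o=robot.get_obs();print('t',round(o['time'],2),'p',np.round(o['position'],4),'f',np.round(o['ft_force'],1),'m',np.round(o['moment'],2),'w',round(o['grip_width'],4),'gf',round(o['grip_force'],1),'q6',round(o['q'][5],2))
E
python3 -m handwheel '[[-0.65,-0.2,0.0,0.122],[-0.65,-0.2,0.0,0.122],[-0.65,-0.2,0.0,0.122],[-0.65,-0.2,0.0,0.122],[-0.65,-0.2,0.0,0.122],[-0.65,-0.2,0.0,0.122],[-0.65,-0.2,0.0,0.122]]' 100 50
python3 - <<'E'
from h import *
go([.552,.278,.26],20);st()
print(np.array(vision.camera('wrist')['hand_eye']).round(3))
E
```

```text
time: 1.83
position: [0.4241, 0.4216, 0.2306]
tool_rot: [0.575, 0.818, 0.0, 0.0]
ft_force: [-0.6, -0.5, -0.5]
grip_width: 0.087
grip_force: 0.0
go [-0.5946, 0.2393, -0.098] turn -0.0006 yaw 19.78 z -1.0
t 1.83 p [0.4241 0.4216 0.2306] f [-0.6 -0.5 -0.5] m [-0.05  0.07  0.08] w 0.087 gf 0.0 q6 0.25
[[ 0.    -0.956 -0.293  0.081]
 [ 1.     0.     0.    -0.001]
 [-0.    -0.293  0.956 -0.154]
 [ 0.     0.     0.     1.   ]]
```

```bash

python3 -m handwheel '[[-0.6,0.24,-0.1,0.0],[-0.6,0.24,-0.1,0.0],[-0.6,0.24,-0.1,0.0],[-0.6,0.24,-0.1,0.0],[-0.6,0.24,-0.1,0.0],[-0.6,0.24,-0.1,0.0],[-0.6,0.24,-0.1,0.0]]'
python3 - <<'E'
from h import *
st();f,K,T=cam('wrist');save('w1',f,1.4)
m=cv2.inRange(cv2.cvtColor(f,cv2.COLOR_RGB2HSV),(5,150,100),(18,255,255));cv2.imwrite('pics/m1.png',m)
print('tcp proj',proj(K,T,[.552,.278,.092]))
np.savez('w1.npz',f=f,K=K,T=T)
E
```

```text
time: 2.47
position: [0.5521, 0.2791, 0.2607]
tool_rot: [0.572, 0.82, 0.0, -0.0]
ft_force: [-0.5, -0.7, -0.7]
grip_width: 0.087
grip_force: 0.0
t 2.47 p [0.5521 0.2791 0.2607] f [-0.5 -0.7 -0.7] m [-0.06  0.06  0.01] w 0.087 gf 0.0 q6 -0.07
tcp proj [279.34250431 200.37473401]
```

View pics/w1.png

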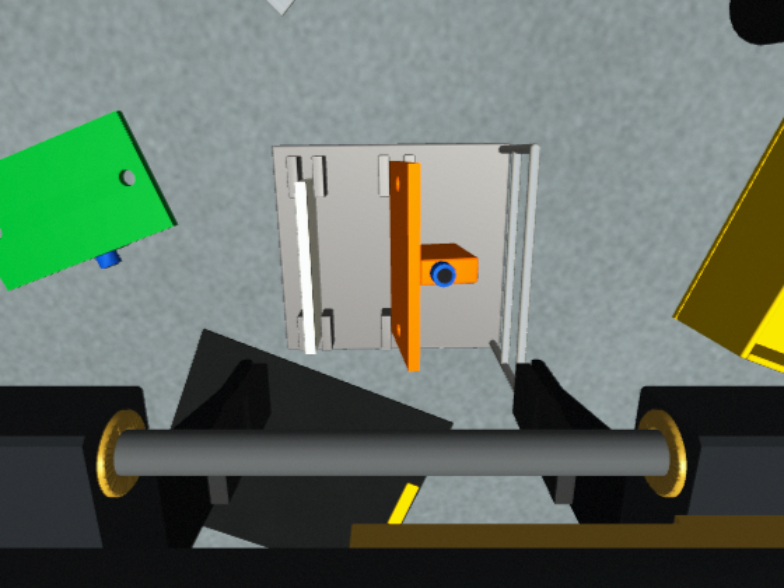

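The wrist picture shows the cover's top edge as the bright strip from (414,163) to (414,370). The spout is at (443,274), with the white plate to its left and the guard to its right.

```bash
python3 - <<'E'
from h import *
d=np.load('w1.npz');K,T=d['K'],d['T']
P=lambda u,v,z: ray(K,T,(v/1.4,u/1.4),z)
a,b=P(414,164,.092),P(414,369,.092);s=P(443,274,.102);c=(a+b)/2
print(a,b,c,'len',np.linalg.norm(a-b),'yaw x',np.degrees(np.arctan2(*(a-b)[1::-1]))-90,'spout',s,np.linalg.norm((s-c)[:2]))
l,r=P(408,267,.092),P(420,267,.092);print('thick',np.linalg.norm(l-r))
yaw=np.degrees(np.arctan2(*(a-b)[1::-1]))-90
u=np.array([np.cos(np.radians(yaw+90)),np.sin(np.radians(yaw+90)),0])
g=c-u*.030; g[2]=.076
print(g);go(g,yaw)
E
```

```text
[0.53958057 0.35242871 0.092     ] [0.58902502 0.22389546 0.092     ] [0.5643028  0.28816208 0.092     ] len 0.1377154611192182 yaw x 21.04084305461764 spout [0.58066382 0.2958681  0.102     ] 0.018084959134512052
thick 0.007859085854307652
[0.5750738  0.26016234 0.076     ]
go [-0.0906, 0.0537, 0.6142] turn -0.002 yaw 20.33 z -1.0
```

```bash

python3 -m handwheel '[[-0.0906,0.0537,0.15,-0.002],[-0.0906,0.0537,0.3,-0.002],[-0.0906,0.0537,0.4,-0.002],[-0.0906,0.0537,0.5,-0.002],[-0.0906,0.0537,0.57,-0.002],[-0.0906,0.0537,0.614,-0.002],[-0.0906,0.0537,0.614,-0.002]]'
python3 -m handwheel '[[0,0,0,0],[0,0,0,0],[0,0,0,0],[0,0,0,0],[0,0,0,0],[0,0,0,0],[0,0,0,0],[0,0,0,0],[0,0,0,0],[0,0,0,0]]' 0 50
python3 - <<'E'
from h import *
st()
E
```

```text
time: 3.1
position: [0.5726, 0.2604, 0.073]
tool_rot: [0.566, 0.825, -0.003, -0.003]
ft_force: [-0.1, 1.1, -0.4]
grip_width: 0.0872
grip_force: 0.0
time: 3.93
position: [0.5763, 0.2591, 0.0763]
tool_rot: [0.567, 0.824, -0.0, -0.0]
ft_force: [0.6, 0.6, 0.5]
grip_width: 0.0286
grip_force: 0.0
t 3.93 p [0.5763 0.2591 0.0763] f [0.6 0.6 0.5] m [-0.07  0.01 -0.02] w 0.0286 gf 0.0 q6 -0.12
```

Fingers close at about 70 mm/s, so I'll keep closing.

```bash

python3 -m handwheel '[[0,0,0,0],[0,0,0,0],[0,0,0,0],[0,0,0,0],[0,0,0,0],[0,0,0,0],[0,0,0,0]]' 0 50
python3 -m handwheel '[[0,0,-0.1,0],[0,0,-0.2,0],[0,0,-0.3,0],[0,0,-0.4,0],[0,0,-0.4,0],[0,0,-0.4,0]]'
python3 - <<'E'
from h import *
st();d=.0 # place edge: sheet centre + 42mm along d, grip -30mm along own y
for yaw in(20.,0):
    e=np.radians(yaw);x=np.array([np.cos(e),np.sin(e)]);y=np.array([-x[1],x[0]])
    p=np.array([.5357,.0532])+x*.046-y*.030;print(yaw,p);go([*p,.12],yaw);go([*p,.071],yaw)
E
```

```text
time: 4.52
position: [0.5706, 0.2571, 0.0761]
tool_rot: [0.567, 0.824, -0.006, -0.004]
ft_force: [-8.1, -3.5, 8.9]
grip_width: 0.0083
grip_force: 48.4
time: 5.02
position: [0.5774, 0.2595, 0.1982]
tool_rot: [0.567, 0.824, 0.002, 0.002]
ft_force: [0.7, -0.3, -2.7]
grip_width: 0.0074
grip_force: 49.8
t 5.02 p [0.5774 0.2595 0.1982] f [ 0.7 -0.3 -2.7] m [-0.08  0.03 -0.  ] w 0.0074 gf 49.8 q6 -0.12
20.0 [0.58918646 0.04074215]
go [-0.6948, -0.225, 0.2601] turn 0.0026 yaw 20.92 z -1.0
go [-0.6947, -0.2257, 0.4234] turn 0.0026 yaw 20.92 z -1.0
0 [0.5817 0.0232]
go [-0.7406, -0.2692, 0.2599] turn 0.0581 yaw 20.92 z -1.0
go [-0.7404, -0.2699, 0.4233] turn 0.0581 yaw 20.92 z -1.0
```

```bash

python3 -m handwheel '[[-0.12,-0.04,0,0],[-0.24,-0.08,0,0],[-0.36,-0.12,0,0],[-0.48,-0.16,0,0],[-0.6,-0.2,0.05,0],[-0.695,-0.225,0.15,0],[-0.695,-0.225,0.25,0],[-0.695,-0.225,0.33,0],[-0.695,-0.225,0.39,0],[-0.695,-0.225,0.405,0],[-0.695,-0.225,0.405,0],[-0.695,-0.225,0.405,0]]'
python3 -m handwheel '[[0,0,0.005,0],[0,0,0.01,0],[0,0,0.015,0],[0,0,0.015,0],[0,0,0.015,0]]'
python3 - <<'E'
from h import *
st();f,K,T=cam('scene');save('s2',f[150:400,200:500],2)
E
```

```text
time: 6.02
position: [0.5862, 0.0404, 0.0731]
tool_rot: [0.567, 0.824, -0.001, -0.002]
ft_force: [-0.1, -0.3, -1.5]
grip_width: 0.0075
grip_force: 50.0
time: 6.43
position: [0.5876, 0.0403, 0.0713]
tool_rot: [0.567, 0.824, 0.0, 0.0]
ft_force: [-1.2, -0.3, 5.9]
grip_width: 0.0076
grip_force: 50.0
t 6.43 p [0.5876 0.0403 0.0713] f [-1.2 -0.3  5.9] m [0.06 0.51 0.06] w 0.0076 gf 50.0 q6 -0.49
```

View pics/s2.png

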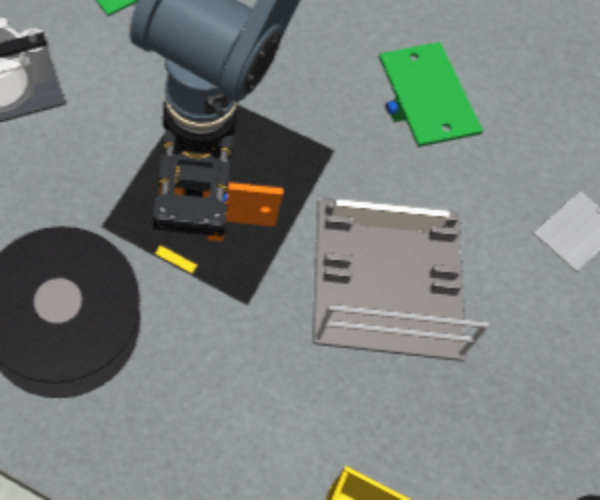

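The cover is upright on the sheet, in contact (6 N). Next I open while drifting towards its underside, so the handle-side finger tips it over.

```bash

python3 -m handwheel '[[0,0,0,0],[0,-0.008,0,0],[0,-0.018,0,0],[0,-0.028,0,0],[0,-0.038,0,0],[0,-0.048,0,0],[0,-0.058,0,0],[0,-0.068,0,0],[0,-0.078,0,0],[0,-0.088,0,0],[0,-0.098,0,0],[0,-0.108,0,0],[0,-0.118,0,0],[0,-0.128,0,0],[0,-0.14,0,0],[0,-0.16,0,0],[0,-0.18,0,0],[0,-0.2,0,0],[0,-0.22,0,0],[0,-0.24,0,0]]' 100
python3 -m handwheel '[[0,-0.02,0,0],[0,-0.04,0,0],[0,-0.04,0,0],[0,-0.04,-0.1,0],[0,-0.04,-0.2,0],[0,-0.04,-0.3,0],[0,-0.04,-0.4,0],[0,-0.04,-0.5,0],[0,-0.04,-0.5,0]]'
python3 - <<'E'
from h import *
st();f,K,T=cam('wrist');save('w2',f,1.4);np.savez('w2.npz',f=f,K=K,T=T)
E
```

```text
time: 8.15
position: [0.5196, 0.0144, 0.0703]
tool_rot: [0.567, 0.824, -0.0, -0.0]
ft_force: [0.1, -0.5, 0.3]
grip_width: 0.0871
grip_force: 0.0
time: 8.9
position: [0.5131, 0.0097, 0.226]
tool_rot: [0.567, 0.824, 0.003, 0.006]
ft_force: [1.6, -0.3, 0.6]
grip_width: 0.0872
grip_force: 0.0
t 8.9 p [0.5131 0.0097 0.226 ] f [ 1.6 -0.3  0.6] m [-0.03 -0.    0.02] w 0.0872 gf 0.0 q6 -0.56
```

View pics/w2.png

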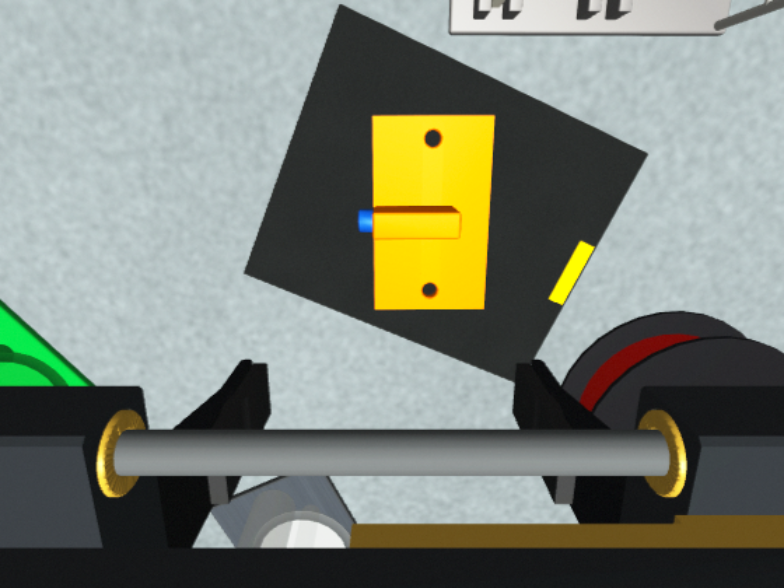

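The cover lies flat on the sheet, handle up, spout left at (365,221). Its holes are at (433,138) and (430,290).

```bash
python3 - <<'E'
from h import *
d=np.load('w2.npz');K,T=d['K'],d['T']
P=lambda u,v,z: ray(K,T,(v/1.4,u/1.4),z)
a,b=P(433,138,.011),P(430,290,.011);c=(a+b)/2;y=a-b
print(a,b,'c',c,np.linalg.norm(y));yaw=np.degrees(np.arctan2(y[1],y[0]))-90;print('cover yaw',yaw)
x=np.array([np.cos(np.radians(yaw)),np.sin(np.radians(yaw)),0])
print('rib top end',P(373,226,.051),c-.042*x)
g=c-.013*x;print(g);go([g[0],g[1],.16],yaw-90)
E
```

```text
[0.51055524 0.10280464 0.011     ] [5.50231331e-01 4.64197821e-04 1.10000000e-02] c [0.53039329 0.05163442 0.011     ] 0.1097622836124254
cover yaw 21.190679381075867
rib top end [0.49160594 0.03662237 0.051     ] [0.49123322 0.03645256 0.011     ]
[0.51827231 0.04693527 0.011     ]
go [0.1083, 0.0633, 0.212] turn 0.2493 yaw 20.92 z -1.0
```

```bash

python3 -m handwheel '[[0.05,0.06,0.05,0.2493],[0.1083,0.0633,0.1,0.2493],[0.1083,0.0633,0.15,0.2493],[0.1083,0.0633,0.212,0.2493],[0.1083,0.0633,0.212,0.2493],[0.1083,0.0633,0.212,0.2493],[0.1083,0.0633,0.212,0.2493],[0.1083,0.0633,0.212,0.2493],[0.1083,0.0633,0.212,0.2493],[0.1083,0.0633,0.212,0.2493],[0.1083,0.0633,0.212,0.2493],[0.1083,0.0633,0.212,0.2493],[0.1083,0.0633,0.212,0.2493],[0.1083,0.0633,0.212,0.2493],[0.1083,0.0633,0.212,0.2493]]' 60
python3 - <<'E'
from h import *
st();f,K,T=cam('wrist')
h=cv2.cvtColor(f,cv2.COLOR_RGB2HSV);save('w3',f,1.0)
for d in vision.look_for('wrist','cover_grip'):print(d)
yaw=np.radians(21.19);c=np.array([.5304,.0516,.026]);x=np.array([np.cos(yaw),np.sin(yaw),0])
for s in(-55,55):print('hole pred',proj(K,T,c+s/1e3*np.array([-x[1],x[0],0])+[0,0,-.015]))
go(c-.004*x,21.19-90)
E
```

```text
time: 10.2
position: [0.5145, 0.0475, 0.1557]
tool_rot: [0.983, 0.185, -0.001, -0.0]
ft_force: [0.4, 0.0, 0.7]
grip_width: 0.0523
grip_force: 0.0
t 10.2 p [0.5145 0.0475 0.1557] f [0.4 0.  0.7] m [-0.1   0.16  0.01] w 0.0523 gf 0.0 q6 1.08
{'point': [185.9, 282.0], 'conf': 0.84}
{'point': [294.0, 8.0], 'conf': 0.73}
{'point': [282.3, 542.8], 'conf': 0.59}
hole pred [347.31848554 186.10593396]
hole pred [217.133576   185.85789257]
go [0.0405, 0.0063, 0.4335] turn 0.0002 yaw -68.75 z -1.0
```

View pics/w3.png

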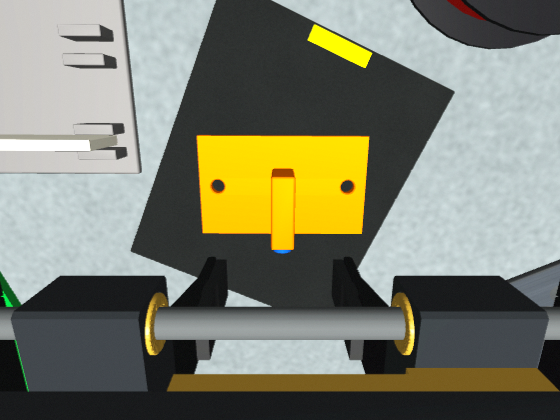

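The holes at (218,186) and (347,186) match the prediction, so I descend and grip the rib.

```bash

python3 -m handwheel '[[0.0405,0.0063,0.1,0],[0.0405,0.0063,0.2,0],[0.0405,0.0063,0.3,0],[0.0405,0.0063,0.37,0],[0.0405,0.0063,0.41,0],[0.0405,0.0063,0.43,0],[0.0405,0.0063,0.43,0],[0.0405,0.0063,0.43,0]]'
python3 -m handwheel '[[0,0,0,0],[0,0,0,0],[0,0,0,0],[0,0,0,0],[0,0,0,0],[0,0,0,0],[0,0,0,0],[0,0,0,0],[0,0,0,0]]' 0 50
python3 - <<'E'
from h import *
st();go([.541,-.265,.25],-45)
E
```

```text
time: 10.97
position: [0.5276, 0.05, 0.0279]
tool_rot: [0.983, 0.184, 0.0, 0.0]
ft_force: [-0.3, -0.1, 0.5]
grip_width: 0.0524
grip_force: 0.0
time: 11.72
position: [0.5275, 0.05, 0.028]
tool_rot: [0.983, 0.184, 0.0, 0.0]
ft_force: [-0.6, -0.5, 3.2]
grip_width: 0.0176
grip_force: 50.0
t 11.72 p [0.5275 0.05   0.028 ] f [-0.6 -0.5  3.2] m [-0.09  0.17  0.04] w 0.0176 gf 50.0 q6 1.08
go [-0.3367, 0.9957, -0.74] turn -0.0662 yaw -68.84 z -1.0
```

```bash

python3 -m handwheel '[[0,0,-0.1,0],[0,0,-0.2,0],[-0.05,0.08,-0.33,0],[-0.12,0.16,-0.46,-0.02],[-0.2,0.28,-0.55,-0.04],[-0.3,0.4,-0.64,-0.066],[-0.3,0.5,-0.64,-0.066],[-0.3,0.5,-0.64,-0.066]]'
python3 - <<'E'
from h import *
st();go([.481,-.325,.22],-45)
E
```

```text
time: 12.38
position: [0.4979, -0.1258, 0.2217]
tool_rot: [0.924, 0.382, 0.001, 0.002]
ft_force: [1.2, -1.0, -1.3]
grip_width: 0.0179
grip_force: 50.0
t 12.38 p [ 0.4979 -0.1258  0.2217] f [ 1.2 -1.  -1.3] m [-0.13  0.03  0.03] w 0.0179 gf 50.0 q6 0.32
go [-0.5091, 0.4299, 0.0077] turn -0.0001 yaw -45.03 z -1.0
```

```bash

python3 -m handwheel '[[-0.1,0.085,0.007,0],[-0.2,0.17,0.007,0],[-0.3,0.25,0.007,0],[-0.4,0.34,0.007,0],[-0.47,0.4,0.007,0],[-0.51,0.43,0.007,0],[-0.51,0.43,0.007,0],[-0.51,0.43,0.007,0],[-0.51,0.43,0.007,0]]'
python3 - <<'E'
from h import *
st();f,K,T=cam('wrist');save('w4',f,1.4);np.savez('w4.npz',f=f,K=K,T=T)
E
```

```text
time: 13.13
position: [0.4798, -0.3197, 0.217]
tool_rot: [0.924, 0.382, -0.0, -0.002]
ft_force: [-0.2, 1.1, -0.5]
grip_width: 0.0178
grip_force: 50.0
t 13.13 p [ 0.4798 -0.3197  0.217 ] f [-0.2  1.1 -0.5] m [-0.07  0.11 -0.05] w 0.0178 gf 50.0 q6 0.0
```

View pics/w4.png

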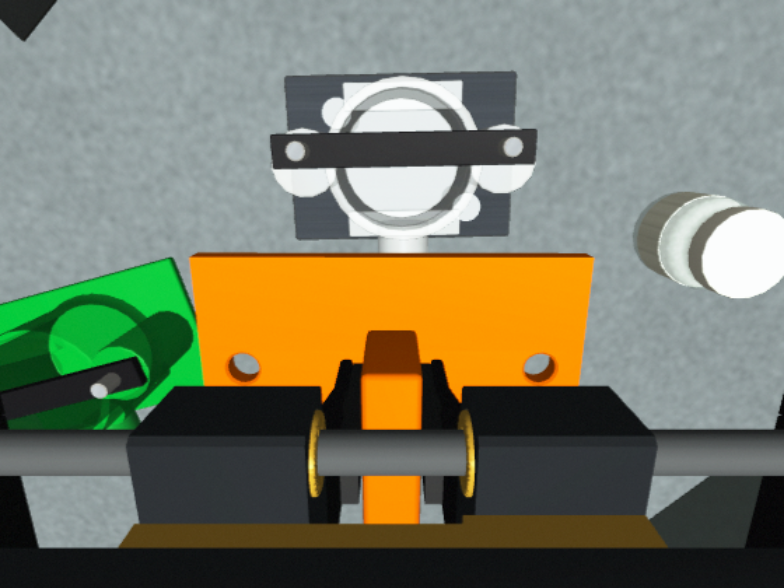

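The pin tops are at (295,151) and (513,146), and the held cover's holes at (245,367) and (539,366), in 1.4x pixels.

```bash
cat > fit.py <<'E'
from h import *
def blobs(f,K,T,tz,pins,holes,zp=.106):
    g=cv2.cvtColor(f,cv2.COLOR_RGB2GRAY);h=cv2.cvtColor(f,cv2.COLOR_RGB2HSV)
    def cen(m,u,v,r=14):
        u,v=int(u),int(v);w=np.zeros_like(m);w[v-r:v+r+1,u-r:u+r+1]=m[v-r:v+r+1,u-r:u+r+1]
        n,l,s,c=cv2.connectedComponentsWithStats(w);i=1+np.argmin([np.hypot(*(c[k]-[u,v]))-.05*s[k,4] for k in range(1,n)])
        return c[i],s[i].tolist()
    out=[]
    for (u,v) in pins:
        c,s=cen((g>110).astype(np.uint8),u,v);p=ray(K,T,c[::-1],zp);out.append(p);print('pin',c.round(1),s,p.round(4))
    for (u,v) in holes:
        nm=((h[:,:,2]<200)|(h[:,:,1]<150)).astype(np.uint8)
        c,s=cen(nm,u,v,18);p=ray(K,T,c[::-1],tz-.017);out.append(p);print('hole',c.round(1),s,p.round(4))
    return out
E
python3 - <<'E'
from fit import *
d=np.load('w4.npz');f,K,T=d['f'],d['K'],d['T'];tz=robot.get_obs()['position'][2]
he=np.array(vision.camera('wrist')['hand_eye']);o=robot.get_obs()
print(o['position'])
s=1/1.4
P=blobs(f,K,T,tz,[(295*s,151*s),(513*s,146*s)],[(245*s,367*s),(539*s,366*s)])
for a,b in((0,1),(2,3)):
    y=P[a]-P[b];print('mid',(P[a]+P[b])/2,'len',np.linalg.norm(y),'yaw',np.degrees(np.arctan2(y[1],y[0]))-90)
cv2.imwrite('pics/c4.png',cv2.resize(np.vstack([f[90:125,190:390,::-1],f[245:280,150:400-50,::-1]]),None,fx=4,fy=4,interpolation=cv2.INTER_NEAREST))
E
```

```text
[ 0.48026139 -0.31958968  0.21739935]
pin [210.5 107.5] [204, 101, 14, 14, 161] [ 0.5017 -0.228   0.106 ]
pin [366.1 104.4] [359, 98, 15, 14, 165] [ 0.5805 -0.3039  0.106 ]
hole [173.5 262.1] [163, 252, 22, 21, 358] [ 0.4436 -0.2778  0.2002]
hole [384.9 262.4] [374, 253, 23, 20, 358] [ 0.5206 -0.3548  0.2002]
mid [ 0.54107298 -0.2659762   0.106     ] len 0.10939846049162913 yaw 46.05915634436465
mid [ 0.48206801 -0.31632005  0.20022737] len 0.10889361076473453 yaw 44.976324603902015
```

View pics/c4.png

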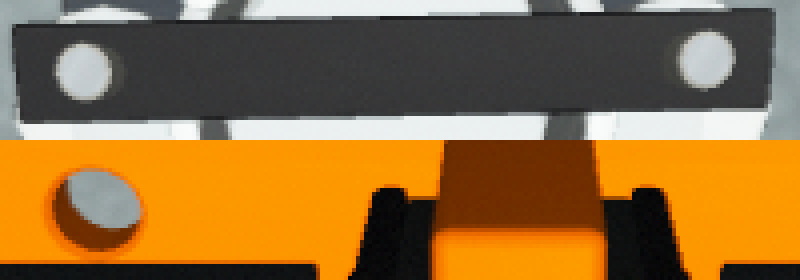

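```bash

python3 -m handwheel '[[0.07,0.01,0,-0.003],[0.14,0.02,0,-0.003],[0.2,0.0205,0.05,-0.003],[0.2577,0.0205,0.12,-0.003],[0.2577,0.0205,0.2,-0.003],[0.2577,0.0205,0.25,-0.003],[0.2577,0.0205,0.271,-0.003],[0.2577,0.0205,0.271,-0.003],[0.2577,0.0205,0.271,-0.003],[0.2577,0.0205,0.271,-0.003]]'
python3 - <<'E'
from h import *
st();f,K,T=cam('wrist');np.savez('w5.npz',f=f,K=K,T=T);go([.48026+.0590,-.31959+.0503,.136],-43.95);st()
cv2.imwrite('pics/c5.png',cv2.resize(f[235:300,130:430,::-1],None,fx=2.6,fy=2.6,interpolation=cv2.INTER_CUBIC))
E
```

```text
time: 14.07
position: [0.5402, -0.2718, 0.1377]
tool_rot: [0.92, 0.391, 0.001, 0.001]
ft_force: [0.3, -0.3, -0.7]
grip_width: 0.0174
grip_force: 50.0
t 14.07 p [ 0.5402 -0.2718  0.1377] f [ 0.3 -0.3 -0.7] m [-0.03  0.17  0.  ] w 0.0174 gf 50.0 q6 0.12
go [0.0042, -0.0087, 0.0061] turn -0.0001 yaw -43.99 z -1.0
t 14.12 p [ 0.5402 -0.272   0.1378] f [-0.2 -0.6 -2.4] m [-0.11  0.14 -0.01] w 0.0178 gf 50.0 q6 0.12
```

View pics/c5.png

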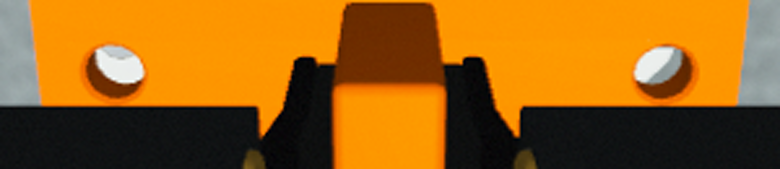

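```bash

python3 -m handwheel '[[0.0042,-0.0087,0.003,0],[0.0042,-0.0087,0.006,0],[0.0042,-0.0087,0.006,0],[0.0042,-0.0087,0.006,0],[0.0042,-0.0087,0.006,0]]'
python3 - <<'E'
from h import *
f,K,T=cam('wrist');go([.48026+.0590,-.31959+.0503,.136],-43.95);st()
np.savez('w6.npz',f=f,K=K,T=T)
pm=np.array([.54107,-.26598,.106])
v=f[235:300,130:430].copy();v=cv2.resize(v,None,fx=2.6,fy=2.6,interpolation=cv2.INTER_CUBIC)
for s in(-55,55):
    a=np.radians(46.06);c=pm+s/1e3*np.array([-np.sin(a),np.cos(a),0])
    pts=[(proj(K,T,c+.005*np.array([np.cos(t),np.sin(t),0]))-[130,235])*2.6 for t in np.linspace(0,2*np.pi,24)]
    cv2.polylines(v,[np.int32(pts)],True,(0,0,255),1)
cv2.imwrite('pics/c6.png',v[:,:,::-1])
E
```

```text
time: 14.53
position: [0.5384, -0.2689, 0.1347]
tool_rot: [0.921, 0.391, 0.0, 0.0]
ft_force: [0.0, -0.4, -1.9]
grip_width: 0.0175
grip_force: 50.0
go [0.0009, 0.0029, -0.0045] turn -0.0001 yaw -44.0 z -1.0
t 14.58 p [ 0.5384 -0.2689  0.1346] f [-0.5  0.3 -1.8] m [-0.07  0.08 -0.  ] w 0.0173 gf 50.0 q6 0.12
```

View pics/c6.png

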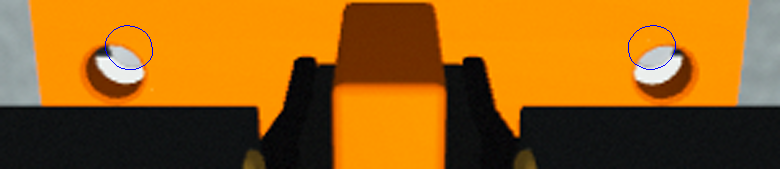

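Ten pictures are used, so I go on by numbers and touch. I correct the remaining offset and lower gently.

```bash

python3 -m handwheel '[[0.0009,0.0029,0,0],[0.0009,0.0029,0.003,0],[0.0009,0.0029,0.006,0],[0.0009,0.0029,0.01,0],[0.0009,0.0029,0.014,0],[0.0009,0.0029,0.018,0],[0.0009,0.0029,0.022,0],[0.0009,0.0029,0.022,0],[0.0009,0.0029,0.022,0]]'
python3 - <<'E'
from h import *
go([.48026+.0590,-.31959+.0503,.128],-43.95);st()
d=np.load('w6.npz');g=cv2.cvtColor(d['f'],cv2.COLOR_RGB2GRAY)
print(g[248:274,160:188:1]//10);print(g[248:274,372:400:1]//10)
E
```

```text
time: 15.33
position: [0.5392, -0.2691, 0.1278]
tool_rot: [0.92, 0.391, -0.0, -0.0]
ft_force: [0.3, 0.5, -1.6]
grip_width: 0.0177
grip_force: 50.0
go [-0.0002, 0.0006, -0.0007] turn -0.0001 yaw -43.99 z -1.0
t 15.33 p [ 0.5392 -0.2691  0.1278] f [ 0.3  0.5 -1.6] m [-0.07  0.1   0.02] w 0.0177 gf 50.0 q6 0.12
[[16 16 16 16 16 16 16 16 16 16 16 16 16 16 16 16 16 16 16 16 16 16 16 16
  16 16 16 16]
 [16 16 16 16 16 16 16 16 16 16 16 16 16 16 16 16 16 16 16 16 16 16 16 16
  16 16 16 16]
 [16 16 16 16 16 16 16 16 16 16 16 16 16 16 16 16 16 16 16 16 16 16 16 16
  16 16 16 16]
 [16 16 16 16 16 16 16 16 16 16 15 14 14 15 15 15 16 16 16 16 16 16 16 16
  16 16 16 16]
 [16 16 16 16 16 16 15 14 14 12 10 10 16 17 15 15 16 14 15 16 16 16 16 16
  16 16 16 16]
 [16 16 16 16 16 14 13 12  7  4  3  8 18 20 20 20 20 18 15 14 15 16 16 16
  16 16 16 16]
 [16 16 16 16 14 12 10  5  3  3  3  5 12 19 20 20 20 20 20 18 15 15 16 16
  16 16 16 16]
 [16 16 16 14 13 10  5  4  3  3  4  3  9 19 20 20 20 20 20 20 19 17 15 16
  16 16 16 16]
 [16 16 14 13 12  5  6 10 10  9  9  9 11 17 20 20 20 20 20 20 20 19 16 15
  16
[... 3139 characters left out ...]
8 16 20 23 23 23 23 23 23 22 13  5  5  5  5  5  5  5  5  6 10
  13 14 15 16]
 [16 15 13  7  6  7 10 11 15 14 10  9  5  5  5  5  5  5  5  5  5  5  9 13
  13 14 16 16]
 [16 15 13 10  6  6  6  5  6  6  5  5  5  5  5  5  5  5  5  5  5  7 12 13
  14 16 16 16]
 [16 16 14 13  9  6  5  6  6  5  5  5  5  5  5  5  5  5  5  5  7 12 13 13
  14 16 16 16]
 [16 16 15 14 13 10  6  6  6  5  5  6  6  5  5  5  5  5  6  7 11 13 13 14
  16 16 16 16]
 [16 16 16 15 14 13 12  8  6  5  6  5  5  5  5  6  6  7 11 13 13 14 14 15
  16 16 16 16]
 [16 16 16 16 15 14 14 13 12  8  6  6  6  6  7 10 11 13 13 13 14 15 15 16
  16 16 16 16]
 [16 16 16 16 16 15 14 14 14 14 14 13 13 14 14 13 13 14 13 14 15 16 16 16
  16 16 16 16]]
```

No contact force yet at 3 mm below pin-top height, so I continue down.

```bash

python3 -m handwheel '[[0,0,0.003,0],[0,0,0.006,0],[0,0,0.009,0],[0,0,0.012,0],[0,0,0.015,0],[0,0,0.015,0],[0,0,0.015,0]]'
python3 - <<'E'
from h import *
go([.48026+.0590,-.31959+.0503,.120],-43.95);st()
E
```

```text
time: 15.92
position: [0.5392, -0.2691, 0.1234]
tool_rot: [0.92, 0.391, -0.0, -0.0]
ft_force: [-0.2, -0.1, -1.8]
grip_width: 0.0177
grip_force: 50.0
go [-0.0002, 0.0006, 0.0112] turn -0.0001 yaw -43.99 z -1.0
t 15.92 p [ 0.5392 -0.2691  0.1234] f [-0.2 -0.1 -1.8] m [-0.1   0.09  0.04] w 0.0177 gf 50.0 q6 0.12
```

It is sliding over the pins freely (still -1.8 N), so I lower to the seat.

```bash

python3 -m handwheel '[[0,0,0.004,0],[0,0,0.008,0],[0,0,0.012,0],[0,0,0.016,0],[0,0,0.02,0],[0,0,0.024,0],[0,0,0.028,0],[0,0,0.028,0],[0,0,0.028,0]]'
python3 - <<'E'
from h import *
st()
E
```

```text
time: 16.67
position: [0.5393, -0.2692, 0.115]
tool_rot: [0.92, 0.391, 0.0, 0.0]
ft_force: [-0.1, 0.7, -0.8]
grip_width: 0.0178
grip_force: 50.0
t 16.67 p [ 0.5393 -0.2692  0.115 ] f [-0.1  0.7 -0.8] m [-0.06  0.14 -0.03] w 0.0178 gf 50.0 q6 0.12
```

```bash

python3 -m handwheel '[[0,0,0.002,0],[0,0,0.004,0],[0,0,0.006,0],[0,0,0.006,0],[0,0,0.006,0]]'
python3 - <<'E'
from h import *
st()
E
```

```text
time: 17.08
position: [0.5393, -0.2692, 0.115]
tool_rot: [0.92, 0.391, 0.0, 0.0]
ft_force: [-3.1, 1.5, 9.0]
grip_width: 0.0178
grip_force: 50.0
t 17.08 p [ 0.5393 -0.2692  0.115 ] f [-3.1  1.5  9. ] m [0.25 0.61 0.02] w 0.0178 gf 50.0 q6 0.12
```

It is firmly seated at the expected height (10 N, no further travel). Unload, open, lift away and check.

```bash

python3 -m handwheel '[[0,0,-0.004,0],[0,0,-0.005,0],[0,0,-0.005,0],[0,0,-0.005,0],[0,0,-0.005,0],[0,0,-0.005,0],[0,0,-0.005,0],[0,0,-0.005,0],[0,0,-0.005,0]]' 50
python3 -m handwheel '[[0,0,-0.03,0],[0,0,-0.1,0],[0,0,-0.2,0],[0,0,-0.3,0],[-0.1,0,-0.4,0],[-0.2,0,-0.5,0],[-0.25,0,-0.5,0],[-0.25,0,-0.5,0],[-0.25,0,-0.5,0]]'
python3 - <<'E'
from fit import *
st();f,K,T=cam('wrist')
pm=np.array([.54107,-.26598,.098]);a=np.radians(46.06)
for s in(55,-55):
    c=pm+s/1e3*np.array([-np.sin(a),np.cos(a),0]);print(proj(K,T,c))
m=cv2.inRange(cv2.cvtColor(f,cv2.COLOR_RGB2HSV),(5,150,60),(24,255,255))
# plate corners at top z=.098 vs mask
k,_=cv2.findContours(m,0,2);k=max(k,key=cv2.contourArea);b=cv2.boxPoints(cv2.minAreaRect(k))
w=[ray(K,T,p[::-1],.098) for p in b];print(np.round(w,4),np.mean(w,0).round(4),[round(np.linalg.norm(w[i]-w[i-1]),4) for i in range(4)])
for l in('cover','cover_spout'):print(l,vision.look_for('wrist',l)[:2] )
E
```

```text
time: 17.83
position: [0.5392, -0.2691, 0.1146]
tool_rot: [0.92, 0.391, -0.0, -0.0]
ft_force: [0.2, -0.0, -0.4]
grip_width: 0.0435
grip_force: 0.0
time: 18.58
position: [0.4867, -0.3235, 0.2657]
tool_rot: [0.921, 0.39, 0.0, 0.0]
ft_force: [-0.0, 0.7, -0.3]
grip_width: 0.0432
grip_force: 0.0
t 18.58 p [ 0.4867 -0.3235  0.2657] f [-0.   0.7 -0.3] m [-0.08  0.12 -0.02] w 0.0432 gf 0.0 q6 -0.01
[214.2960737  109.06631377]
[342.82276339 108.71325913]
[[ 0.5196 -0.1883  0.098 ]
 [ 0.6194 -0.285   0.098 ]
 [ 0.5619 -0.3531  0.098 ]
 [ 0.4533 -0.2478  0.098 ]] [ 0.5385 -0.2685  0.098 ] [np.float64(0.0891), np.float64(0.139), np.float64(0.0892), np.float64(0.1512)]
cover [{'point': [107.5, 280.4], 'conf': 0.58}]
cover_spout [{'point': [109.9, 276.9], 'conf': 0.59}]
```

```bash
python3 -c "
from rig import job;print(job.hand_in())"
```

```text
the job is handed in; nothing more can be done
None
```

I handed the job in at about 19 s: the cover was laid flat on the black sheet and let go, picked up again by its handle, pushed fully home on both pins with the spout on the port's side, and released. The fit was checked by touch and by a last wrist-camera measurement; the verdict itself was not reported back.

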